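# Lock out the wheel-cleaner mixer and open its canister of unknown thread

### The job

Get the wheel-cleaner mixer ready for refilling: first push the loose red square lockout plug fully home into the square socket of the mixer's base and let go of it. Then open the round white canister with its twist cap: nobody remembers whether the cap has a normal or a reversed thread, so find by trying which way it gives, turn it that way until it comes free (less than a quarter turn) and lift it off straight up. Finish while still holding the cap in the gripper, level and straight above the canister, at least 6 cm higher than where it sat, with the plug still home and the other things on the shelf left where they are.

Things in the scene. Friction and masses are not known exactly. Their poses are not given: they have to be found in the camera images.
- plug_grip (a point): red square lockout plug, loose, upright on the black honeycomb panel (panel top 10 mm above the table). Square head 32 x 32 mm, 44 mm tall, on a square shank 22 x 22 mm, 24 mm long, its last 7 mm tapered to 17 mm; 68 mm tall in all. This point is the head's centre, 46 mm above the shank's end, 22 mm above the head's underside; x and y square to the faces, z up
- plug: the same plug; origin at the centre of the shank's lower end, same axes
- socket (a point): centre of the mouth of the square socket hole (25 mm square, 28 mm deep) in the top of the black 56 x 56 mm tower with two yellow stripes on the fixed grey mixer base, 85 mm above the table; z up, x and y square to the hole's sides. With the plug home its head rests on the tower's top, the head's centre 22 mm above this point
- mouth (a point): centre of the round white canister's rim, where the cap's disc rests, 135 mm above the table. The canister, 92 mm across with a blue band, is fixed on the mixer base; the socket's axis lies 150 mm away along this point's -y. z up, axes parallel to the socket's
- cap_grip (a point): white twist cap (90 g): disc 88 mm across, 8 mm thick, with a grey grip bar standing on it, 56 mm long (along x), 16 mm thick (along y), 30 mm tall. This point is the bar's centre, 23 mm above the disc's underside and so 23 mm above the canister's rim while the cap is on; z up. At the start the bar lies within 6 degrees of the mouth's x axis
- cap: the same cap; origin at the centre of the disc's underside. Turned the wrong way it meets a hard stop within 14 degrees; the right way it turns easily, lifts free with its bar 49 to 64 degrees from the mouth's x axis, and stops at about 66. Which way is right varies and cannot be seen. Before that it lifts by 2 mm at most. Its stem and lugs reach 25 mm below the disc
- spray_bottle: empty clear plastic spray bottle with black head, 72 mm wide, 182 mm tall, standing; origin under its centre
- detail_brush: red detailing brush, about 200 mm long, 25 mm thick, lying flat; origin near mid-length, on the panel
- scraper: steel scraper, 180 mm long, up to 45 mm wide, lying flat; origin near mid-length, on the panel
- tyre_brush: yellow tyre tread brush, 215 mm long, 55 mm wide, 56 mm tall, lying bristles down; origin near mid-length, on the panel
- wax_tin: round steel wax tin with a green lid, 82 mm across, 25 mm tall; origin under its centre
- polish_jar: small polish jar with a blue lid, 56 mm across, 75 mm tall; origin under its centre
Not all that is in view belongs to the job. There is more than one size of the cap; the job needs the largest.

How it is judged:
By the outcome, as a careful person would: the job done as asked, in the order asked, and still so for the second after the job is handed in, while the arm keeps its last pose, push and grip.
It also fails if it takes over 64 s, if anything falls off the work surface, if the arm or the gripper's body presses on something with over 40 N, if the wrist force passes 120 N, or if a joint passes its speed limit or range.

### The arm

A 6-joint arm with a two-finger parallel gripper is mounted at the origin on the work surface. World frame = base frame: x ahead of the robot, y to its left, z up, the work surface at z = 0. Lengths are in m, angles in rad, forces in N, time in s.
With the tool pointing down it reaches from about 0.35 to 0.95 m from the base axis. Payload 17.4 kg.
Tool frame: the origin (TCP) lies midway between the tips of the shut fingers; the grasp point (between the pads) lies 19 mm behind it; z points along the fingers, y is the line along which they close (so a half turn about z gives the same grasp; the last joint's range is limited). The gripper opens to 93 mm and grips with 3 to 60 N. Pads are 15 mm wide; open, the fingers measure 128 mm over their backs; the gripper's body (75 mm by 188 mm) begins 65 mm behind the grasp point.
Start: joints at [-1.243, 0.116, 1.442, -0, 1.584, -0.038], TCP at [0.241, -0.63, 0.219] pointing down, gripper open.
Joint ranges: [-2.83, 2.83], [-0.83, 2.19], [0.07, 2.5], [-1.14, 4.28], [0.01, 3], [-2.97, 2.97]. Speed limits (rad/s): [1.89, 1.89, 2.22, 3.14, 3.14, 3.14].

### API

Orientations are given as a unit quaternion [w, x, y, z].
In Python, from plant import * gives the robot as it stands. The module is installed in compiled form; this text tells all that it offers.
- The arm moves only by the tool jog_arm, never from a script. Its argument "rows" is a list of rows, each a list of 6 numbers: the shift along the tool's x, y, z each as a share of 0.02 m, from -1 to 1, then the turn, a rotation vector about the tool's x, y, z each as a share of 0.12 rad, from -1 to 1. A call has 1 to 8 rows; each row shifts and turns the commanded pose from where the row before left it, along the tool's axes as they then stand; what a row does not reach is not made up. A row lasts 1/12 s, in which the tool goes at most 41.7 mm and 7.16 degrees, less where a joint would pass 70% of its speed; a pose out of reach is approached as far as the arm can. A call with a number of a shift or a turn outside -1 to 1 is refused whole. A call with a gripper value outside its range is refused whole. "hand" is the opening in per cent of the stroke, from 0 (shut) to 100 (fully open), set as the call begins (left out, the last holds). The fingers move at their own pace and stop on an object; "grip_force" is the grip in N (left out, the last holds). Time passes only in rows, so rows that do not move let the fingers close. It gives the time, the measured TCP pose, the force, the opening and the grip force at its end, in the units of the state.
- get_obs(): the state, without advancing time (a new reading comes with each control period).
- grab_frame(name): name is "scene" or "top" or "wrist"; returns the picture (384x512x3 uint8, red, green, blue); there is no depth.
- camera_params(name): a dict with "fovy" (degrees; the focal length in pixels is half the picture's height over the tangent of half this angle, whatever the lens; pixels are square), "cx", "cy" (the principal point, pixels), "extrinsics" (4x4, takes a point from camera to world coordinates); the wrist camera has in their place "mount" (4x4, takes a point from camera to tool coordinates, whose origin is the TCP and whose axes are the flange's). Camera axes: x right, y down, z forward; pixel columns grow to the right and rows downward; lengths in m; the calibration is good to about 2 mm. A picture is of the moment at which its call begins: read the wrist's pose just before it. camera_params takes no time and is no camera call.
- finish_job(): hands the job in; it is judged then, once.
The state is a dict: "clock": time; "joints": joint angles; "joint_vel": joint speeds; "joint_efforts": joint torques, N m; "tcp_pos": TCP position; "orientation": TCP orientation; "contact_force": force on the tool from outside, world axes, zero at the start; "moment": the same for the moment, N m; "finger_gap": opening from 0.0 (shut) to 1.0 (fully open); "gripper_force": force on a finger pad.
Only numpy, scipy, OpenCV 4.12 (cv2) and the standard library are available. Lean on these libraries where they do the work, as an engineer would, in place of code of your own. Each camera call takes 0.05 s, during which the arm holds its last target. There are 200 camera calls.

## Working session

There is one attempt and no reset: what is moved stays moved. The work goes in short steps, Python scripts to look and compute and a tool call to move; the robot and the scene stay as the last step left them, time stands still between calls to the robot, and variables do not carry over. Pictures are saved under pics/ and viewed, at most 10 in all, crops included, and the job is handed in when it is done.

Besides the shell and the picture viewer there is one more tool, called after ">>>" in YAML: its name, and indented under it one key for each argument. jog_arm: Moves the arm, as the interface text tells. Shift numbers are shares of 0.02 m and turn numbers shares of 0.12 rad, none past 1 either way. Its arguments: {"type":"object","properties":{"rows":{"type":"array","items":{"type":"array","items":{"type":"number","minimum":-1,"maximum":1}}},"hand":{"type":"number"},"grip_force":{"type":"number"}},"required":["rows"]}

```bash
mkdir -p pics; python3 - <<'E'
from plant import *
import cv2,numpy as np
np.set_printoptions(precision=4,suppress=True)
o=get_obs();print(o)
for n in ["scene","top","wrist"]:
    print(n,camera_params(n))
    im=grab_frame(n); cv2.imwrite(f"pics/{n}0.png",im[:,:,::-1])
a=[cv2.imread(f"pics/{n}0.png") for n in ["scene","top"]]
for n,i in zip(["scene","top"],a): cv2.imwrite(f"pics/{n}0b.png",cv2.resize(i,(800,600),interpolation=cv2.INTER_CUBIC))
E
```

```text
{'clock': 0.0, 'joints': array([-1.2428,  0.1165,  1.4423, -0.    ,  1.584 , -0.0378]), 'joint_vel': array([ 0.0009, -0.0006, -0.0002, -0.    ,  0.0006,  0.0008]), 'joint_efforts': array([  0.    , -72.1263, -62.2605,   0.0781,   0.0238,  -0.0001]), 'tcp_pos': array([ 0.2414, -0.6301,  0.2179]), 'orientation': array([-0.0006,  0.9833,  0.1819, -0.0001]), 'contact_force': array([0.224 , 0.8036, 0.0517]), 'moment': array([-0.0279,  0.0672,  0.0262]), 'gripper_force': 0.0, 'finger_gap': 1.0047840622049273}
scene {'fovy': 42.63604435191728, 'cx': 254.51921006367758, 'cy': 194.5110732542924, 'extrinsics': array([[-0.6989,  0.4461, -0.5591,  1.2464],
       [ 0.7149,  0.4126, -0.5645,  0.7926],
       [-0.0211, -0.7942, -0.6073,  0.9255],
       [ 0.    ,  0.    ,  0.    ,  1.    ]])}
top {'fovy': 47.7389802539616, 'cx': 247.64707955859834, 'cy': 188.8674218465617, 'extrinsics': array([[ 0.0289, -0.9911,  0.1298,  0.3659],
       [-0.9994, -0.031 , -0.0138,  0.06  ],
       [ 0.0177, -0.1293, -0.9915,  1.2121],
       [ 0.    ,  0.    ,  0.    ,  1.    ]])}
wrist {'fovy': 58.01002010667914, 'cx': 257.1576397452035, 'cy': 196.4752506618, 'mount': array([[ 0.0005, -0.9646, -0.2638,  0.073 ],
       [ 1.    ,  0.0007, -0.0007, -0.0014],
       [ 0.0009, -0.2638,  0.9646, -0.1666],
       [ 0.    ,  0.    ,  0.    ,  1.    ]])}
```

View pics/top0b.png

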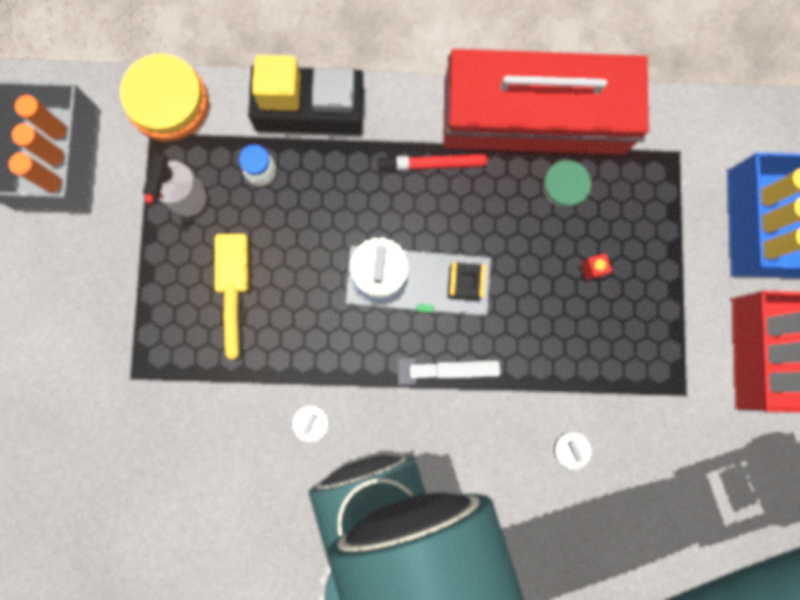

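View pics/scene0b.png

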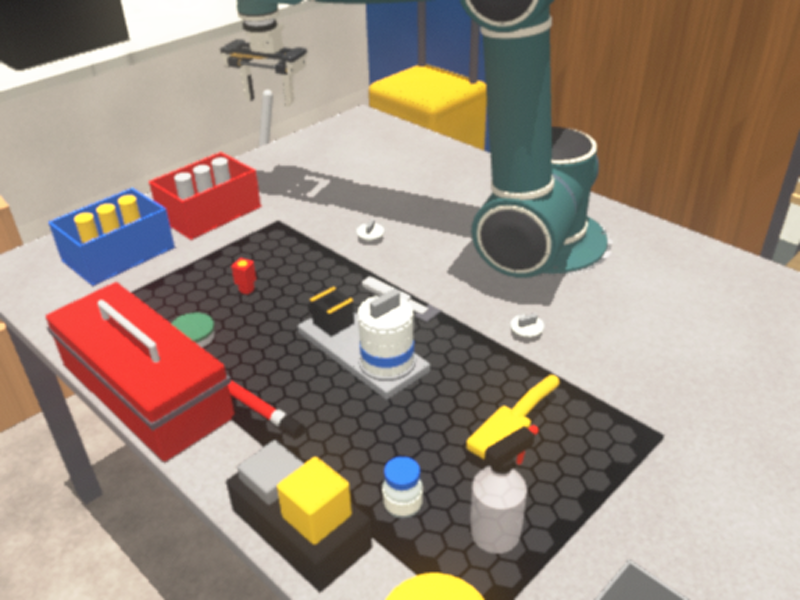

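The top view (800-wide) shows the plug at (598,265), the tower at (468,281) and the canister with its cap at (379,267). The two small caps lie off the panel and aren't needed. I'll enlarge the crop for accurate pixels.

```bash
python3 - <<'E'
import cv2,numpy as np
a=cv2.imread("pics/top0.png")[145:215,215:395]
s=cv2.imread("pics/scene0.png")[160:250,140:290]
A=cv2.resize(a,None,fx=4.4,fy=4.4,interpolation=cv2.INTER_CUBIC)
A=A[:,:792]
S=cv2.resize(s,None,fx=3,fy=3,interpolation=cv2.INTER_CUBIC)
c=np.zeros((A.shape[0]+S.shape[0],792,3),np.uint8);c[:A.shape[0],:A.shape[1]]=A;c[A.shape[0]:,:S.shape[1]]=S
cv2.imwrite("pics/crop1.png",c);print(c.shape,A.shape)
E
```

```text
(578, 792, 3) (308, 792, 3)
```

View pics/crop1.png

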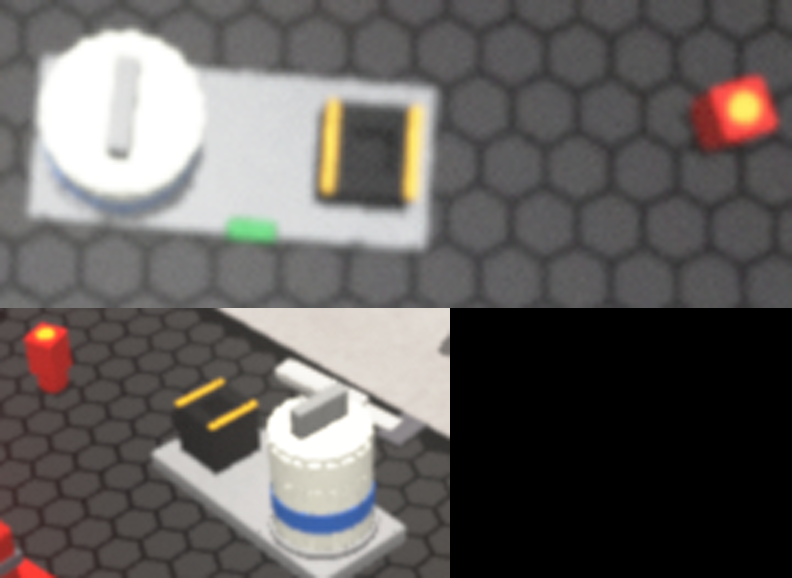

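Crop (4.4×): the plug's yellow dot is at (743,108), with head-top edges running (705,93)-(766,76) and (766,76)-(778,118). The tower's stripes end at (330,98), (321,194), (423,106) and (412,200). The bar's top is centred at (123,106), from (127,57) to (118,156), and the disc centre is near (122,115).

```bash
cat > h.py <<'E'
from plant import *
import cv2,numpy as np
from scipy.spatial.transform import Rotation as R
np.set_printoptions(precision=4,suppress=True)
def ray(name,uv,z,T=None):
    c=camera_params(name); T=c["extrinsics"] if T is None else T
    f=192/np.tan(np.radians(c["fovy"]/2))
    d=T[:3,:3]@[(uv[0]-c["cx"])/f,(uv[1]-c["cy"])/f,1]
    return (T[:3,3]+d*(z-T[2,3])/d[2])
def wristT(o):
    T=np.eye(4);T[:3,:3]=R.from_quat(o["orientation"],scalar_first=True).as_matrix();T[:3,3]=o["tcp_pos"]
    return T@camera_params("wrist")["mount"]
def proj(name,p,T=None):
    c=camera_params(name); T=c["extrinsics"] if T is None else T
    f=192/np.tan(np.radians(c["fovy"]/2)); q=T[:3,:3].T@(np.asarray(p)-T[:3,3])
    return np.array([c["cx"]+f*q[0]/q[2],c["cy"]+f*q[1]/q[2]])
def delta(o,target,yaw):
    """rows (tool axes) to reach target TCP, tool down with tool x at world yaw"""
    r0=R.from_quat(o["orientation"],scalar_first=True)
    r1=R.from_matrix([[np.cos(yaw),np.sin(yaw),0],[np.sin(yaw),-np.cos(yaw),0],[0,0,-1]])
    return r0.inv().apply(np.array(target)-o["tcp_pos"])/0.02,(r0.inv()*r1).as_rotvec()/0.12
E
python3 - <<'E'
from h import *
g=lambda x,y:((x+.5)/4.4-.5+215,(y+.5)/4.4-.5+145)
P=lambda x,y,z:ray("top",g(x,y),z)
ang=lambda a,b:np.degrees(np.arctan2(*(b-a)[1::-1]))
print("plug",P(743,108,.078)); q=[P(*c,.078) for c in[(705,93),(766,76),(778,118),(720,135)]]
print(np.mean(q,0),[ (np.linalg.norm(q[i]-q[i-1]),ang(q[i-1],q[i])) for i in range(4)])
t=[P(*c,.085) for c in[(330,98),(423,106),(412,200),(321,194)]]
print("tower",np.mean(t,0),[ (np.linalg.norm(t[i]-t[i-1]),ang(t[i-1],t[i])) for i in range(4)])
a,b=P(127,57,.173),P(118,156,.173)
print("bar",(a+b)/2,np.linalg.norm(a-b),ang(b,a)); print("disc",P(122,115,.143))
S=np.mean(t,0)[:2];M=((a+b)/2)[:2];print("dist",np.linalg.norm(S-M),np.degrees(np.arctan2(*(M-S)[::-1]))-90)
o=get_obs();print(R.from_quat(o["orientation"],scalar_first=True).as_matrix())
E
```

```text
plug [ 0.5786 -0.3163  0.078 ]
[ 0.5802 -0.3159  0.078 ] [(np.float64(0.02702742616410216), np.float64(19.183602580585703)), (np.float64(0.03913270463414671), np.float64(-72.60745019990685)), (np.float64(0.02659052392560493), np.float64(-164.8137834649407)), (np.float64(0.03726692014287065), np.float64(108.07428443461683))]
tower [ 0.545  -0.0902  0.085 ] [(np.float64(0.058470149619340536), np.float64(-4.33835484552534)), (np.float64(0.05610382666767689), np.float64(-93.1469347641628)), (np.float64(0.05744982934182089), np.float64(173.99896505217322)), (np.float64(0.054469675621220265), np.float64(87.98806147870131))]
bar [0.5507 0.0596 0.173 ] 0.05569425286873351 -3.37377983306438
disc [0.5511 0.0597 0.143 ]
dist 0.14990803864001717 -2.172982251289497
[[ 0.9338  0.3577 -0.0003]
 [ 0.3577 -0.9338  0.0008]
 [ 0.     -0.0008 -1.    ]]
```

```bash
python3 - <<'E'
from h import *
o=get_obs();print(delta(o,[.579,-.316,.178],np.radians(17)))
E
```

```text
(array([21.3829, -8.6308,  2.0136]), array([-0.007 ,  0.0001,  0.5758]))
```

>>> jog_arm:
  rows:
    - [0.89,-0.36,0,0,0,0]
    - [0.89,-0.36,0,0,0,0]
    - [0.89,-0.36,0,0,0,0]
    - [0.89,-0.36,0,0,0,0]
    - [0.89,-0.36,0,0,0,0]
    - [0.89,-0.36,0,0,0,0]
    - [0.89,-0.36,0,0,0,0]
    - [0.89,-0.36,0,0,0,0]
  hand: 100

```text
clock: 0.82
tcp_pos: [0.3544, -0.5249, 0.2184]
orientation: [-0.0, 0.983, 0.182, -0.0]
contact_force: [0.2, -0.2, -0.1]
finger_gap: 1.002
gripper_force: 0.0
```

>>> jog_arm:
  rows:
    - [0.89,-0.36,0,0,0,0]
    - [0.89,-0.36,0,0,0,0]
    - [0.89,-0.36,0,0,0,0]
    - [0.89,-0.36,0,0,0,0]
    - [0.89,-0.36,0,0,0,0]
    - [0.89,-0.36,0,0,0,0]
    - [0.89,-0.36,0,0,0,0]
    - [0.89,-0.36,0,0,0,0]

```text
clock: 1.48
tcp_pos: [0.4667, -0.4201, 0.2184]
orientation: [-0.0, 0.983, 0.182, -0.0]
contact_force: [-0.8, -0.4, -0.4]
finger_gap: 0.996
gripper_force: 0.0
```

>>> jog_arm:
  rows:
    - [0.89,-0.36,0.3,0,0,0]
    - [0.89,-0.36,0.3,0,0,0]
    - [0.89,-0.36,0.3,0,0,0]
    - [0.89,-0.36,0.3,0,0,0]
    - [0.89,-0.36,0.3,0,0,0]
    - [0.89,-0.36,0.3,0,0,0.3]
    - [0.3,0,0.2,0,0,0.28]
    - [0,0,0,0,0,0]

```text
clock: 2.15
tcp_pos: [0.5568, -0.3393, 0.1772]
orientation: [-0.001, 0.989, 0.148, -0.001]
contact_force: [-0.7, 0.3, -0.4]
finger_gap: 0.998
gripper_force: 0.0
```

```bash
python3 - <<'E'
from h import *
o=get_obs();im=grab_frame("wrist");print(o["clock"],o["tcp_pos"],o["orientation"],o["joints"])
T=wristT(o);np.save("T1.npy",T)
print([proj("wrist",p,T) for p in [(.579,-.316,.078),(.579,-.316,.01)]])
cv2.imwrite("pics/w1.png",cv2.resize(im[:,:,::-1],(800,600),interpolation=cv2.INTER_CUBIC))
E
```

```text
2.15 [ 0.5568 -0.3393  0.1772] [-0.0007  0.9891  0.1475 -0.0006] [-0.5864  0.0814  1.5458  0.0002  1.5163  0.6883]
[array([239.0465, 161.688 ]), array([242.7701, 149.8391])]
```

View pics/w1.png

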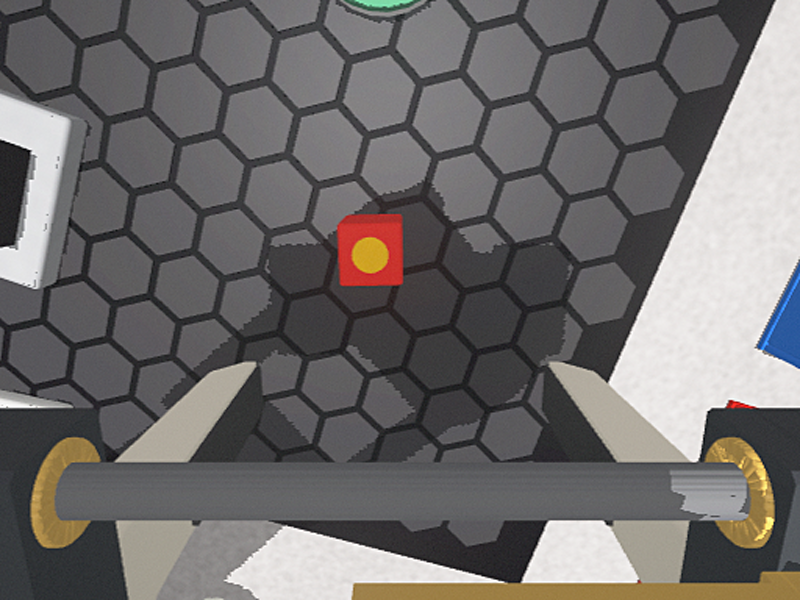

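The wrist picture shows the plug head square to the fingers, with its dot at (370,255) in the 800-wide view. The left edge shows the mixer base.

```bash
python3 - <<'E'
from h import *
o=get_obs();T=np.load("T1.npy")
p=ray("wrist",((370+.5)/1.5625-.5,(255+.5)/1.5625-.5),.078,T);print(p)
for z in(.178,.042):print(delta(o,[p[0],p[1],z],np.radians(17)))
E
```

```text
[ 0.5774 -0.3145  0.078 ]
(array([ 1.3876, -0.9041, -0.0083]), array([-0.0087,  0.0078,  0.008 ]))
(array([ 1.3939, -0.897 ,  6.7917]), array([-0.0087,  0.0078,  0.008 ]))
```

>>> jog_arm:
  rows:
    - [0.7,-0.45,0,0,0,0]
    - [0.69,-0.45,0,0,0,0]
    - [0,0,1,0,0,0]
    - [0,0,1,0,0,0]
    - [0,0,1,0,0,0]
    - [0,0,1,0,0,0]
    - [0,0,1,0,0,0]
    - [0,0,1,0,0,0]

```text
clock: 2.87
tcp_pos: [0.5775, -0.315, 0.0581]
orientation: [0.0, 0.989, 0.148, 0.0]
contact_force: [0.1, -1.0, -0.4]
finger_gap: 0.998
gripper_force: 0.0
```

>>> jog_arm:
  rows:
    - [0,0,0.79,0,0,0]
    - [0,0,0,0,0,0]

```text
clock: 3.03
tcp_pos: [0.5761, -0.3142, 0.0395]
orientation: [-0.001, 0.989, 0.148, -0.002]
contact_force: [0.7, -0.5, -1.2]
finger_gap: 0.998
gripper_force: 0.0
```

>>> jog_arm:
  rows:
    - [0,0,0,0,0,0]
    - [0,0,0,0,0,0]
    - [0,0,0,0,0,0]
    - [0,0,0,0,0,0]
    - [0,0,0,0,0,0]
    - [0,0,0,0,0,0]
    - [0,0,0,0,0,0]
    - [0,0,0,0,0,0]
  hand: 0
  grip_force: 25

```text
clock: 3.7
tcp_pos: [0.5775, -0.3151, 0.0429]
orientation: [0.0, 0.989, 0.148, 0.0]
contact_force: [0.8, 0.3, 0.2]
finger_gap: 0.476
gripper_force: 0.0
```

>>> jog_arm:
  rows:
    - [0,0,0,0,0,0]
    - [0,0,0,0,0,0]
    - [0,0,0,0,0,0]
    - [0,0,0,0,0,0]
    - [0,0,0,0,0,0]
    - [0,0,0,0,0,0]

```text
clock: 4.2
tcp_pos: [0.5775, -0.3151, 0.0429]
orientation: [0.0, 0.989, 0.148, 0.0]
contact_force: [-0.6, -0.2, 0.2]
finger_gap: 0.343
gripper_force: 25.0
```

>>> jog_arm:
  rows:
    - [0,0,-0.3,0,0,0]
    - [0,0,-0.8,0,0,0]
    - [0,0,-1,0,0,0]
    - [0,0,-1,0,0,0]
    - [0,0,-1,0,0,0]
    - [0,0,-0.6,0,0,0]
    - [0,0,-0.3,0,0,0]
    - [0,0,0,0,0,0]

```text
clock: 4.87
tcp_pos: [0.5778, -0.3153, 0.1441]
orientation: [0.001, 0.989, 0.148, 0.001]
contact_force: [-0.4, -0.5, 0.1]
finger_gap: 0.345
gripper_force: 25.0
```

```bash
python3 - <<'E'
from h import *
o=get_obs();im=grab_frame("wrist");print(o["clock"],o["tcp_pos"],o["orientation"],o["finger_gap"],o["gripper_force"],o["contact_force"])
cv2.imwrite("pics/w2.png",im[:,:,::-1])
S=np.array([.545,-.0902]);print(delta(o,[*S,.16],np.radians(-2.7)))
E
```

```text
4.8667 [ 0.5778 -0.3153  0.1441] [0.0005 0.9891 0.1475 0.0007] 0.3449848604194848 24.999917149543762 [-0.4095 -0.545   0.1256]
(array([  1.7155, -11.2422,  -0.8055]), array([ 0.0088, -0.0115,  2.8607]))
```

View pics/w2.png

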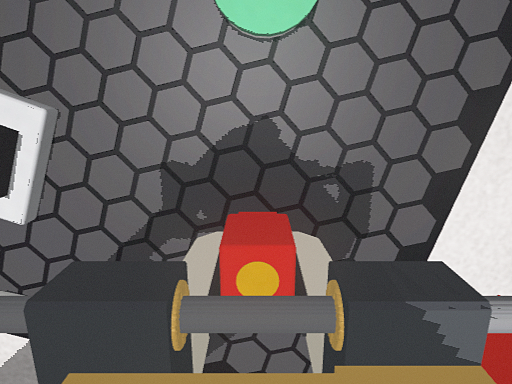

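The plug sits squarely between the pads, with its dot at (257,281). Next I'll move near the socket and measure it with the wrist camera.

```bash
python3 - <<'E'
from h import *
m=camera_params("wrist")["mount"]
print("plug top in tool",ray("wrist",(257.5,281),-.0355,m))
o=get_obs();print(delta(o,[.495,-.092,.165],np.radians(-2.7)))
E
```

```text
plug top in tool [ 0.0002 -0.0013 -0.0355]
(array([ -0.6891, -11.8736,  -1.1142]), array([ 0.0015, -0.0017,  2.8607]))
```

>>> jog_arm:
  rows:
    - [-0.06,-1,-0.3,0,0,0]
    - [-0.06,-1,-0.3,0,0,0]
    - [-0.06,-1,-0.3,0,0,0]
    - [-0.06,-1,-0.2,0,0,0]
    - [-0.06,-1,0,0,0,0]
    - [-0.06,-1,0,0,0,0]
    - [-0.06,-1,0,0,0,0]
    - [-0.06,-1,0,0,0,0]

```text
clock: 5.58
tcp_pos: [0.5207, -0.1639, 0.1632]
orientation: [-0.0, 0.989, 0.148, -0.001]
contact_force: [-0.5, 0.4, -1.0]
finger_gap: 0.34
gripper_force: 25.0
```

>>> jog_arm:
  rows:
    - [-0.06,-1,0,0,0,0]
    - [-0.06,-1,0,0,0,0]
    - [-0.06,-1,0,0,0,0]
    - [-0.03,-0.87,0,0,0,0.46]
    - [0,0,0,0,0,0.8]
    - [0,0,0,0,0,0.8]
    - [0,0,0,0,0,0.8]
    - [0,0,0,0,0,0]

```text
clock: 6.25
tcp_pos: [0.4946, -0.0918, 0.1635]
orientation: [-0.0, 1.0, -0.026, -0.001]
contact_force: [-0.1, -0.0, -0.9]
finger_gap: 0.345
gripper_force: 25.0
```

>>> jog_arm:
  rows:
    - [0,0,0,0,0,0]
    - [0,0,0,0,0,0]

```text
clock: 6.42
tcp_pos: [0.4948, -0.0921, 0.1641]
orientation: [-0.0, 1.0, -0.022, -0.001]
contact_force: [0.2, 0.6, -0.7]
finger_gap: 0.344
gripper_force: 25.0
```

```bash
python3 - <<'E'
from h import *
o=get_obs();im=grab_frame("wrist");print(o["clock"],o["tcp_pos"],o["orientation"],o["joints"])
T=wristT(o);np.save("T2.npy",T)
print(proj("wrist",[.545,-.0902,.085],T))
cv2.imwrite("pics/w3.png",im[:,:,::-1]);cv2.imwrite("pics/w3b.png",cv2.resize(im[:,:,::-1],(800,600),interpolation=cv2.INTER_CUBIC))
E
```

```text
6.4167 [ 0.4948 -0.0921  0.1641] [-0.0001  0.9998 -0.0219 -0.0005] [-0.2347 -0.2453  1.8738  0.      1.5141  1.38  ]
[253.4537 134.5571]
```

View pics/w3b.png

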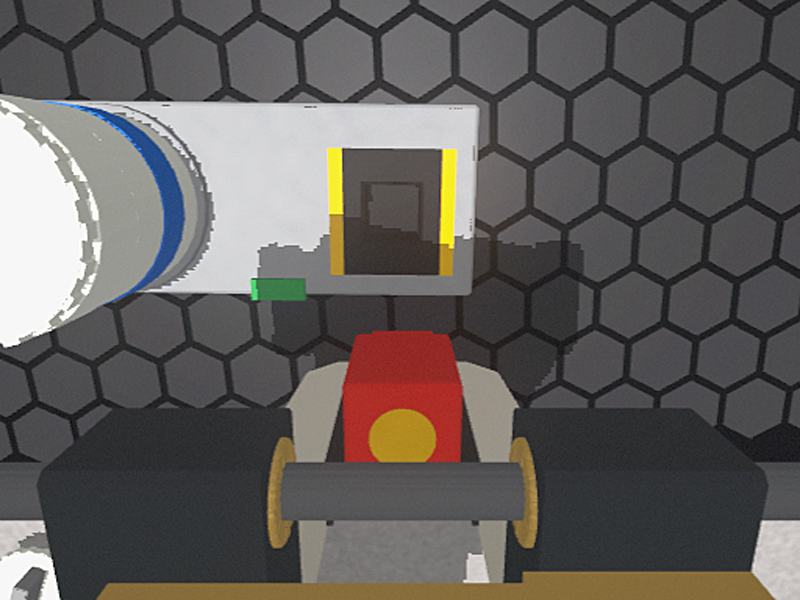

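The wrist view shows the tower top with corners (328,149), (457,149), (453,275) and (331,275) in the 800-wide view. The hole inside runs x 362–424, with its far edge at y 182.

```bash
python3 - <<'E'
from h import *
o=get_obs();T=np.load("T2.npy")
g=lambda x,y:((x+.5)/1.5625-.5,(y+.5)/1.5625-.5)
P=lambda x,y,z:ray("wrist",g(x,y),z,T)
ang=lambda a,b:np.degrees(np.arctan2(*(b-a)[1::-1]))
t=[P(*c,.085) for c in[(328,149),(457,149),(453,275),(331,275)]]
print(np.mean(t,0),[(np.linalg.norm(t[i]-t[i-1]),ang(t[i-1],t[i])) for i in range(4)])
a,b=P(362,182,.085),P(424,182,.085);print("hole far edge",a,b,np.linalg.norm(a-b))
a,b=P(100,101.4,.02),P(470,104,.02);print("base edge ang",ang(a,b)+90)
im=cv2.imread("pics/w3.png")[90:180,205:297].astype(float)
im=np.clip((im-20)*3,0,255).astype(np.uint8)
cv2.imwrite("pics/w3c.png",cv2.resize(im,None,fx=6,fy=6,interpolation=cv2.INTER_CUBIC))
E
```

```text
[ 0.5436 -0.0883  0.085 ] [(np.float64(0.056029829102087966), np.float64(-3.143363974699571)), (np.float64(0.05621261379478214), np.float64(-92.48614214185774)), (np.float64(0.056019259113893105), np.float64(177.1603341794053)), (np.float64(0.056509655614208065), np.float64(87.52191872293474))]
hole far edge [ 0.5581 -0.0756  0.085 ] [ 0.5569 -0.103   0.085 ] 0.02744261856381264
base edge ang -2.8672057707089635
```

View pics/w3c.png

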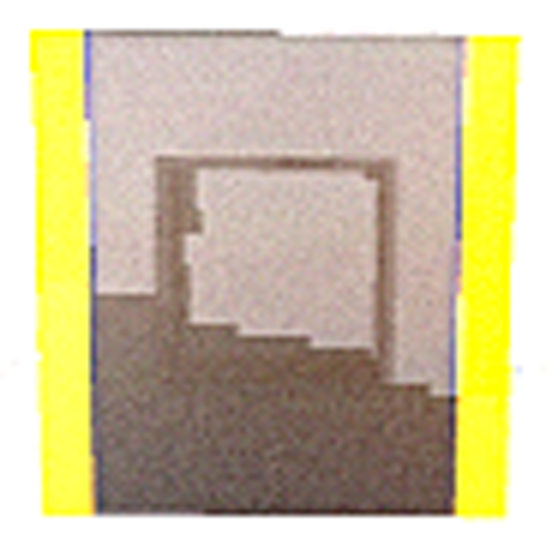

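The hole is centred in the tower, which measures 56.0 × 56.2 mm as given. The gripped plug shows a camera bias of about −1.3 mm in tool y. Correcting for it gives the socket at about (0.5438, −0.0897), yaw −2.8°, which agrees with the top view.

```bash
python3 - <<'E'
from h import *
o=get_obs();print(o["tcp_pos"],delta(o,[.5438,-.0897,.125],np.radians(-2.8)))
E
```

```text
[ 0.4949 -0.0921  0.1643] (array([ 2.441 , -0.2269,  1.9627]), array([-0.0012,  0.0063,  0.0375]))
```

>>> jog_arm:
  rows:
    - [0.8,0,0,0,0,0.04]
    - [0.8,-0.1,0,0,0,0]
    - [0.84,-0.13,0,0,0,0]
    - [0,0,0.8,0,0,0]
    - [0,0,0.8,0,0,0]
    - [0,0,0.36,0,0,0]
    - [0,0,0,0,0,0]
    - [0,0,0,0,0,0]

```text
clock: 7.13
tcp_pos: [0.5438, -0.09, 0.1258]
orientation: [-0.0, 1.0, -0.026, -0.0]
contact_force: [-0.4, 0.8, 0.3]
finger_gap: 0.345
gripper_force: 25.0
```

```bash
python3 - <<'E'
from h import *
o=get_obs();print(o["tcp_pos"],o["contact_force"],delta(o,[.5438,-.0897,.0935],np.radians(-2.8)))
E
```

```text
[ 0.5438 -0.09    0.1258] [-0.3997  0.7783  0.2944] (array([-0.0025, -0.0127,  1.614 ]), array([-0.0006,  0.0032, -0.0188]))
```

>>> jog_arm:
  rows:
    - [0,0,0.2,0,0,0]
    - [0,0,0.2,0,0,0]
    - [0,0,0.2,0,0,0]
    - [0,0,0.2,0,0,0]
    - [0,0,0,0,0,0]

```text
clock: 7.55
tcp_pos: [0.5436, -0.0898, 0.1087]
orientation: [-0.0, 1.0, -0.026, -0.0]
contact_force: [0.0, 0.1, -1.5]
finger_gap: 0.345
gripper_force: 25.0
```

Inside by about 9 mm with no force. I'll go on.

>>> jog_arm:
  rows:
    - [0,0,0.2,0,0,0]
    - [0,0,0.2,0,0,0]
    - [0,0,0.2,0,0,0]
    - [0,0,0.1,0,0,0]
    - [0,0,0,0,0,0]

```text
clock: 7.97
tcp_pos: [0.5437, -0.0899, 0.095]
orientation: [-0.0, 1.0, -0.026, -0.0]
contact_force: [-0.2, 0.7, -1.4]
finger_gap: 0.338
gripper_force: 25.0
```

>>> jog_arm:
  rows:
    - [0,0,0.1,0,0,0]
    - [0,0,0.1,0,0,0]
    - [0,0,0,0,0,0]

```text
clock: 8.22
tcp_pos: [0.5445, -0.09, 0.0936]
orientation: [0.0, 1.0, -0.026, 0.001]
contact_force: [-7.1, 1.4, 17.1]
finger_gap: 0.34
gripper_force: 25.0
```

Contact came at the expected home height. I'll press slightly more, then release.

>>> jog_arm:
  rows:
    - [0,0,0.05,0,0,0]
    - [0,0,0,0,0,0]
    - [0,0,0,0,0,0]

```text
clock: 8.47
tcp_pos: [0.5446, -0.09, 0.0934]
orientation: [0.0, 1.0, -0.026, 0.001]
contact_force: [-11.0, 2.7, 25.5]
finger_gap: 0.339
gripper_force: 25.0
```

>>> jog_arm:
  rows:
    - [0,0,0,0,0,0]
    - [0,0,0,0,0,0]
    - [0,0,0,0,0,0]
    - [0,0,0,0,0,0]
  hand: 60

```text
clock: 8.8
tcp_pos: [0.5439, -0.0899, 0.0904]
orientation: [-0.0, 1.0, -0.026, -0.0]
contact_force: [-0.0, 0.6, 0.4]
finger_gap: 0.572
gripper_force: 0.0
```

>>> jog_arm:
  rows:
    - [0,0,-0.5,0,0,0]
    - [0,0,-1,0,0,0]
    - [0,0,-1,0,0,0]
    - [0,0,-1,0,0,0]
    - [0,0,-1,0,0,0]
    - [0,0,-0.8,0,0,0]
    - [-1,0,0,0,0,0]
    - [-1,0,0,0,0,0]

```text
clock: 9.47
tcp_pos: [0.5041, -0.0879, 0.1981]
orientation: [0.0, 1.0, -0.026, 0.001]
contact_force: [0.3, -0.3, 0.2]
finger_gap: 0.596
gripper_force: 0.0
```

>>> jog_arm:
  rows:
    - [-1,-0.5,0,0,0,0]
    - [0,-1,0,0,0,0]
    - [0,-1,0,0,0,0]
    - [0,-1,0,0,0,0]
    - [0,0,0,0,0,0]
    - [0,0,0,0,0,0]

```text
clock: 9.97
tcp_pos: [0.4877, -0.0163, 0.1973]
orientation: [0.0, 1.0, -0.025, 0.0]
contact_force: [0.8, -0.9, 0.7]
finger_gap: 0.6
gripper_force: 0.0
```

```bash
python3 - <<'E'
from h import *
o=get_obs();im=grab_frame("wrist");print(o["clock"],o["tcp_pos"],o["orientation"],o["joints"],o["finger_gap"])
T=wristT(o);np.save("T3.npy",T)
print([proj("wrist",p,T) for p in ([.5507,.0596,.173],[.544,-.09,.129])])
cv2.imwrite("pics/w4b.png",cv2.resize(im[:,:,::-1],(800,600),interpolation=cv2.INTER_CUBIC))
E
```

```text
9.9667 [ 0.4877 -0.0163  0.1973] [ 0.0001  0.9997 -0.0251  0.0003] [-0.0857 -0.2949  1.8599 -0.0001  1.5761  1.5352] 0.6002448765282263
[array([113.9787, 127.0275]), array([365.8852, 121.2703])]
```

View pics/w4b.png

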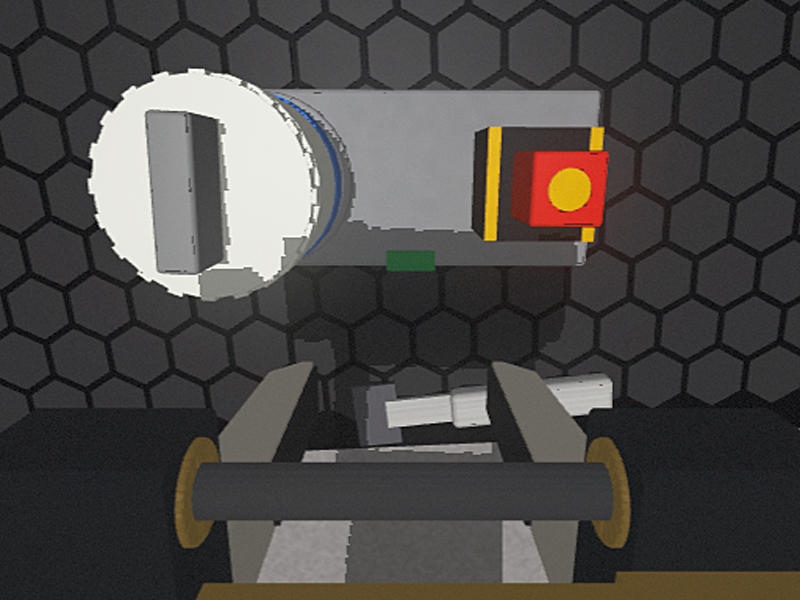

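The plug head sits on the tower, with its dot at (570,189) and top edge from (531,152) to (607,152). The bar's top face has corners (147,111), (186,111), (196,272) and (158,272).

```bash
python3 - <<'E'
from h import *
o=get_obs();T=np.load("T3.npy")
g=lambda x,y:((x+.5)/1.5625-.5,(y+.5)/1.5625-.5)
P=lambda x,y,z:ray("wrist",g(x,y),z,T)
ang=lambda a,b:np.degrees(np.arctan2(*(b-a)[1::-1]))
t=[P(*c,.129) for c in[(530,152),(607,152),(605,227),(530,225)]]
print("plug",P(570,189,.129),np.mean(t,0),[(np.linalg.norm(t[i]-t[i-1]),ang(t[i-1],t[i])) for i in range(4)])
t=[P(*c,.173) for c in[(147,111),(186,111),(196,272),(158,272)]]
print("bar",np.mean(t,0),[(np.linalg.norm(t[i]-t[i-1]),ang(t[i-1],t[i])) for i in range(4)])
y=np.radians(-2.8); M=np.array([.5439,-.0898])+.15*np.array([-np.sin(y),np.cos(y)]);print("mouth from socket",M)
print(delta(o,[*M,.198],np.radians(-4)))
E
```

```text
plug [ 0.5444 -0.0892  0.129 ] [ 0.5441 -0.0883  0.129 ] [(np.float64(0.0303801619212081), np.float64(0.7204053400521516)), (np.float64(0.03213131030484487), np.float64(-92.84367473832296)), (np.float64(0.031262144557354515), np.float64(-178.72338023465912)), (np.float64(0.03250031987384266), np.float64(85.6401332655726))]
bar [0.5522 0.0616 0.173 ] [(np.float64(0.054649678616532894), np.float64(-5.807783408761009)), (np.float64(0.012981421475973044), np.float64(-92.84459498566919)), (np.float64(0.054617946300603355), np.float64(174.90163788282385)), (np.float64(0.01365862192220557), np.float64(87.15923373416638))]
mouth from socket [0.5512 0.06  ]
(array([ 2.9761, -4.0033, -0.0433]), array([ 0.0017, -0.0029,  0.1569]))
```

>>> jog_arm:
  rows:
    - [0.7,-1,0,0,0,0]
    - [0.75,-1,0,0,0,0]
    - [0.75,-1,0,0,0,0]
    - [0.75,-1,0,0,0,0.3]
    - [0,0,0,0,0,0]
    - [0,0,0,0,0,0]
  hand: 60

```text
clock: 10.52
tcp_pos: [0.5511, 0.0597, 0.1963]
orientation: [0.0, 0.999, -0.044, -0.001]
contact_force: [-0.7, -1.0, 0.7]
finger_gap: 0.602
gripper_force: 0.0
```

```bash
python3 - <<'E'
from h import *
o=get_obs();print(o["tcp_pos"],o["orientation"],o["moment"],delta(o,[.5514,.060,.147],np.radians(-5)))
E
```

```text
[0.5511 0.0597 0.1963] [ 0.0002  0.9991 -0.0436 -0.0005] [0.0428 0.0508 0.022 ] (array([ 0.0181, -0.0163,  2.4649]), array([0.0032, 0.0089, 0.0011]))
```

>>> jog_arm:
  rows:
    - [0,0,0.8,0,0,0]
    - [0,0,0.8,0,0,0]
    - [0,0,0.6,0,0,0]
    - [0,0,0.25,0,0,0]
    - [0,0,0,0,0,0]
    - [0,0,0,0,0,0]

```text
clock: 11.02
tcp_pos: [0.5508, 0.0595, 0.1482]
orientation: [-0.0, 0.999, -0.044, 0.0]
contact_force: [-0.3, -0.4, 0.3]
finger_gap: 0.6
gripper_force: 0.0
```

>>> jog_arm:
  rows:
    - [0,0,0,0,0,0]
    - [0,0,0,0,0,0]
    - [0,0,0,0,0,0]
    - [0,0,0,0,0,0]
    - [0,0,0,0,0,0]
    - [0,0,0,0,0,0]
    - [0,0,0,0,0,0]
    - [0,0,0,0,0,0]
  hand: 0
  grip_force: 40

```text
clock: 11.68
tcp_pos: [0.5508, 0.06, 0.1477]
orientation: [-0.0, 0.999, -0.044, 0.0]
contact_force: [0.2, 0.3, 0.8]
finger_gap: 0.166
gripper_force: 40.0
```

>>> jog_arm:
  rows:
    - [0,0,0,0,0,0]
    - [0,0,0,0,0,0]
    - [0,0,0,0,0,0]

```text
clock: 11.93
tcp_pos: [0.5507, 0.06, 0.1477]
orientation: [-0.0, 0.999, -0.044, 0.0]
contact_force: [-1.0, 0.9, 1.8]
finger_gap: 0.173
gripper_force: 40.0
```

```bash
python3 - <<'E'
from h import *
o=get_obs();print(o["tcp_pos"],o["orientation"],o["contact_force"],o["moment"],o["joints"])
E
```

```text
[0.5507 0.06   0.1477] [-0.      0.999  -0.0439  0.    ] [-1.0267  0.9258  1.836 ] [ 0.0723  0.099  -0.0118] [ 0.0624 -0.1209  1.7933  0.0001  1.4692  1.721 ]
```

Bar gripped at a 16 mm gap. I'll try counter-clockwise (normal thread) first, in small steps.

>>> jog_arm:
  rows:
    - [0,0,0,0,0,-0.3]
    - [0,0,0,0,0,-0.3]
    - [0,0,0,0,0,-0.3]
    - [0,0,0,0,0,0]
    - [0,0,0,0,0,0]

```text
clock: 12.35
tcp_pos: [0.5508, 0.0599, 0.1477]
orientation: [0.0, 1.0, 0.01, 0.0]
contact_force: [0.1, -0.4, 1.5]
finger_gap: 0.169
gripper_force: 40.0
```

```bash
python3 - <<'E'
from h import *
o=get_obs();r=R.from_quat(o["orientation"],scalar_first=True).as_matrix();print(o["tcp_pos"],np.degrees(np.arctan2(r[1,0],r[0,0])),o["contact_force"],o["moment"])
E
```

```text
[0.5508 0.0599 0.1477] 1.0930313946169588 [ 0.1003 -0.4379  1.5197] [ 0.0305  0.0048 -0.0083]
```

>>> jog_arm:
  rows:
    - [0,0,0,0,0,-0.3]
    - [0,0,0,0,0,-0.3]
    - [0,0,0,0,0,-0.3]
    - [0,0,0,0,0,0]
    - [0,0,0,0,0,0]

```text
clock: 12.77
tcp_pos: [0.5508, 0.06, 0.1477]
orientation: [-0.0, 0.998, 0.063, 0.0]
contact_force: [0.3, -0.5, 1.6]
finger_gap: 0.17
gripper_force: 40.0
```

```bash
cat > s.py <<'E'
from h import *
o=get_obs();r=R.from_quat(o["orientation"],scalar_first=True).as_matrix();print(o["tcp_pos"],np.degrees(np.arctan2(r[1,0],r[0,0])),o["contact_force"],o["moment"],o["finger_gap"])
E
python3 s.py
```

```text
[0.5508 0.06   0.1477] 7.2359877579394976 [ 0.2573 -0.5227  1.6054] [-0.0048  0.0069  0.0095] 0.16997538254491537
```

>>> jog_arm:
  rows:
    - [0,0,0,0,0,-0.3]
    - [0,0,0,0,0,-0.3]
    - [0,0,0,0,0,0]
    - [0,0,0,0,0,0]

```text
clock: 13.1
tcp_pos: [0.5508, 0.06, 0.1477]
orientation: [-0.0, 0.995, 0.099, 0.0]
contact_force: [-0.0, -0.0, 1.4]
finger_gap: 0.171
gripper_force: 40.0
```

```bash
python3 s.py
```

```text
[0.5508 0.06   0.1477] 11.341074292800352 [-0.0289 -0.0076  1.4331] [-0.0267  0.0038  0.0496] 0.17062464045199124
```

>>> jog_arm:
  rows:
    - [0,0,0,0,0,-0.3]
    - [0,0,0,0,0,-0.3]
    - [0,0,0,0,0,0]
    - [0,0,0,0,0,0]

```text
clock: 13.43
tcp_pos: [0.5508, 0.06, 0.1477]
orientation: [-0.0, 0.991, 0.134, 0.0]
contact_force: [-0.2, -0.2, 2.5]
finger_gap: 0.168
gripper_force: 40.0
```

```bash
python3 s.py
```

```text
[0.5508 0.06   0.1477] 15.45789946355631 [-0.1845 -0.2296  2.4679] [ 0.0286 -0.0042 -0.0036] 0.16799306322458726
```

It's past 14° with no resisting moment, so counter-clockwise is right. I'll turn to about 56° from the mouth's x axis.

>>> jog_arm:
  rows:
    - [0,0,0,0,0,-0.5]
    - [0,0,0,0,0,-0.5]
    - [0,0,0,0,0,-0.5]
    - [0,0,0,0,0,-0.5]
    - [0,0,0,0,0,-0.5]
    - [0,0,0,0,0,-0.5]
    - [0,0,0,0,0,0]
    - [0,0,0,0,0,0]

```text
clock: 14.1
tcp_pos: [0.5507, 0.0599, 0.1477]
orientation: [0.0, 0.951, 0.309, 0.0]
contact_force: [-0.4, -0.5, 2.1]
finger_gap: 0.169
gripper_force: 40.0
```

>>> jog_arm:
  rows:
    - [0,0,0,0,0,-0.5]
    - [0,0,0,0,0,-0.5]
    - [0,0,0,0,0,-0.5]
    - [0,0,0,0,0,-0.5]
    - [0,0,0,0,0,-0.5]
    - [0,0,0,0,0,0]
    - [0,0,0,0,0,0]

```text
clock: 14.68
tcp_pos: [0.551, 0.0598, 0.1478]
orientation: [0.0, 0.894, 0.448, 0.0]
contact_force: [2.7, -3.5, 1.4]
finger_gap: 0.171
gripper_force: 40.0
```

```bash
python3 s.py
```

```text
[0.551  0.0598 0.1478] 53.18471773099179 [ 2.7388 -3.4513  1.403 ] [-0.4568 -0.6956  0.0334] 0.1713796870123384
```

>>> jog_arm:
  rows:
    - [0,0,-0.1,0,0,0]
    - [0,0,-0.1,0,0,0]
    - [0,0,-0.1,0,0,0]
    - [0,0,0,0,0,0]
    - [0,0,0,0,0,0]

```text
clock: 15.1
tcp_pos: [0.5507, 0.0598, 0.1538]
orientation: [0.0, 0.894, 0.449, -0.0]
contact_force: [2.3, -4.4, 1.4]
finger_gap: 0.173
gripper_force: 40.0
```

```bash
python3 s.py
```

```text
[0.5507 0.0598 0.1538] 53.35499962060746 [ 2.2676 -4.4439  1.4108] [-0.8757 -0.4319 -0.0094] 0.17284545979120794
```

>>> jog_arm:
  rows:
    - [0,0,-0.3,0,0,0]
    - [0,0,-0.3,0,0,0]
    - [0,0,-0.4,0,0,0]
    - [0,0,-0.5,0,0,0]
    - [0,0,-0.6,0,0,0]
    - [0,0,-0.6,0,0,0]
    - [0,0,-0.5,0,0,0]
    - [0,0,-0.4,0,0,0]

```text
clock: 15.77
tcp_pos: [0.551, 0.06, 0.2275]
orientation: [0.0, 0.893, 0.449, 0.001]
contact_force: [-0.1, 0.2, -1.5]
finger_gap: 0.169
gripper_force: 40.0
```

>>> jog_arm:
  rows:
    - [0,0,-0.4,0,0,0]
    - [0,0,-0.3,0,0,0]
    - [0,0,-0.2,0,0,0]
    - [0,0,0,0,0,0]
    - [0,0,0,0,0,0]
    - [0,0,0,0,0,0]

```text
clock: 16.27
tcp_pos: [0.5506, 0.0599, 0.2431]
orientation: [-0.0, 0.893, 0.449, -0.0]
contact_force: [0.2, -0.2, -0.6]
finger_gap: 0.17
gripper_force: 40.0
```

```bash
python3 s.py; python3 - <<'E'
from h import *
a=grab_frame("scene")[100:340,60:360,::-1];b=grab_frame("wrist")[:,:,::-1]
a=cv2.resize(a,None,fx=1.25,fy=1.25,interpolation=cv2.INTER_CUBIC);b=cv2.resize(b,(400,300))
cv2.imwrite("pics/f.png",np.hstack([a,b]))
E
```

```text
[0.5506 0.0599 0.2431] 53.40725408514391 [ 0.1899 -0.2226 -0.6497] [-0.0031 -0.0043  0.0041] 0.1695306854126072
```

View pics/f.png

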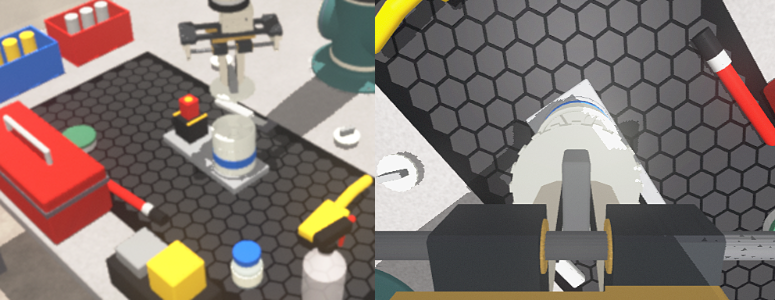

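The cap is held level about 95 mm above its seat, with the open canister below it. The plug is home and the other items are undisturbed, so I'm handing in.

```bash
python3 -c "
from plant import *
print(finish_job())"
```

```text
the job is handed in; nothing more can be done
None
```

The job is handed in: the plug is home in the socket, and the cap came free counter-clockwise (normal thread) and is held level about 9.5 cm above the canister.

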